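# Find the rocking corner of the weighing plate and press its shim flat

### The arm

A 6-joint arm with a two-finger parallel gripper is mounted at the origin on a cart in front of the work surface, level with it; the furniture and walls round the work are solid. World frame = base frame: x ahead of the robot, y to its left, z up, the work surface at z = 0. Lengths are in m, angles in rad, forces in N, time in s.
With the tool pointing down it reaches from about 0.375 to 0.9 m from the base axis. Payload 3.1 kg.
Tool frame: the origin (TCP) lies midway between the tips of the shut fingers; the grasp point (between the pads) lies 19 mm behind it; x points along the fingers, z is the direction in which the jaws open and shut, and the axes are right-handed (so a half turn about x gives the same grasp; the last joint's range is limited). The gripper opens to 85 mm and grips with 20 to 120 N. Pads are 22 mm wide; open, the fingers measure 114 mm over their backs; the gripper's body (76 mm by 85 mm) begins 54 mm behind the grasp point. The pads swing forward as they close: fully open they stand 13 mm farther back than shut.
Start: joints at [1.149, 0.527, 1.433, -0, 1.181, -0.178], TCP at [0.151, 0.607, 0.231] pointing down, gripper open.
Joint ranges: [-3.08, 3.08], [-0.75, 2.2], [0.22, 2.44], [-1.43, 4.57], [0, 2.65], [-2.85, 2.85]. Speed limits (rad/s): [2.79, 2.79, 3.14, 3.14, 3.14, 3.14].

### API

Orientations are given as a unit quaternion [x, y, z, w].
In Python, from station import telemetry, optics, manip gives the robot as it stands.
- The arm moves only by the tool step_arm, never from a script. Its argument "commands" is a list of rows, each a list of 4 numbers: the shift along the tool's x, y, z in m, then the turn about the tool's x in rad. A call has 1 to 8 rows; each row is the pose to reach, as a shift and turn from the pose measured when the call began, along the tool's axes at that moment; what a row does not reach only later rows make up. A row lasts 1/12 s, in which the tool goes at most 41.7 mm and 7.16 degrees, less where a joint would pass 70% of its speed; a pose out of reach is approached as far as the arm can. A call with a gripper value outside its range is refused whole. "jaw" is the finger opening in m, from 0 to 0.0854, set as the call begins (left out, the last holds). The fingers move at their own pace and stop on an object; "grip_force" is the grip in N (left out, the last holds). Time passes only in rows, so rows that repeat a pose let the fingers close. It gives the time, the measured TCP pose, the force and the opening at its end, in the units of the state.
- telemetry.sense(): the state, without advancing time (a new reading comes with each control period).
- optics.snapshot(name): name is "scene" or "top" or "wrist"; returns the picture (384x512x3 uint8, red, green, blue); there is no depth.
- optics.camera_params(name): a dict with "mtx" (3x3 intrinsics, pixels), "origin" and "attitude" of the camera in the world. Camera axes: x right, y down, z forward; pixel columns grow to the right and rows downward; lengths in m; the calibration is good to about 2 mm. A picture is of the moment at which its call begins: read the wrist's pose just before it. camera_params takes no time and is no camera call; for the wrist camera it gives the pose at the moment of the call.
- manip.sign_off(): hands the job in, once; it reports no verdict.
The state is a dict: "t": time; "q": joint angles; "qd": joint speeds; "tau": joint torques, N m; "tcp_pos": TCP position; "tool_rot": TCP orientation; "force": force on the tool from outside, world axes, zero at the start; "ft_torque": the same for the moment, N m; "finger_gap": opening from 0.0 (shut) to 1.0 (fully open).
Only numpy, scipy, OpenCV 4.12 (cv2) and the standard library are available. Lean on these libraries where they do the work, as an engineer would, in place of code of your own. Each camera call takes 0.05 s, during which the arm holds its last target.

### The job

One corner of the metal weighing plate in the grey tray on the low stand rocks. Press down on the blue marks at the corners with a fingertip until you find the corner that sinks, then press the orange shim next to that mark down flat. Push only that shim, leave the other three standing, and do not grip, lift or shift the plate, the dish on it or anything round about.

Things in the scene. Friction and masses are not known exactly. Their poses are not given: they have to be found in the camera images.
- tray: low open stand fixed on the bench: a shallow grey tray, 192 x 222 mm, on four 55 mm steel legs, rim 78 mm above the bench; the bright metal plate lies in it. Origin on the bench under its centre; its x axis points away from the robot (turned up to 0.3 rad), y along its long side to the left, z up
- plate_mid (a point): centre of the top face of the bright metal plate (170 x 200 x 10 mm, about 0.8 kg, loose in the tray with about 3 mm of play all round, same axes as the tray). The top face lies 85 mm above the bench, 7 mm above the tray's rim. A shallow glass dish stands on its middle
- corner_1 (a point): blue press mark (14 mm disc with a white centre) on the plate's far left corner (+x +y side), a point of its top face, 60 mm in x and 74 mm in y from the plate's middle. Any one of the four corners may be the one that rocks: pressed here with 4 to 6 N it sinks until it stops nearly 5 mm down (the opposite corner rises about 9 mm), and it falls back level when let go. The other three corners stand firm (they give less than 0.5 mm)
- shim_1_top (a point): centre of the top of the orange head (22 mm disc, 3 mm thick, on a 12 mm steel stem) of the far left corner's shim plug, which sits in the plate 38 mm inboard (in y) of that corner's press mark. At the start the head's top stands 9 mm above the plate
- shim_1 (a joint): how far the far left shim plug is pressed into the plate, m: 0 = standing up (start), 0.006 = flat, head down with its top 3 mm above the plate. It slides straight down against about 4.5 N of friction and stays where it is left. It goes in only at the corner that rocks, where there is a gap under the plate; at a firm corner it is blocked after 0.3 mm
- corner_2 (a point): blue press mark (14 mm disc with a white centre) on the plate's far right corner (+x -y side), a point of its top face, 60 mm in x and 74 mm in y from the plate's middle. Any one of the four corners may be the one that rocks: pressed here with 4 to 6 N it sinks until it stops nearly 5 mm down (the opposite corner rises about 9 mm), and it falls back level when let go. The other three corners stand firm (they give less than 0.5 mm)
- shim_2_top (a point): centre of the top of the orange head (22 mm disc, 3 mm thick, on a 12 mm steel stem) of the far right corner's shim plug, which sits in the plate 38 mm inboard (in y) of that corner's press mark. At the start the head's top stands 9 mm above the plate
- shim_2 (a joint): how far the far right shim plug is pressed into the plate, m: 0 = standing up (start), 0.006 = flat, head down with its top 3 mm above the plate. It slides straight down against about 4.5 N of friction and stays where it is left. It goes in only at the corner that rocks, where there is a gap under the plate; at a firm corner it is blocked after 0.3 mm
- corner_3 (a point): blue press mark (14 mm disc with a white centre) on the plate's near right corner (-x -y side), a point of its top face, 60 mm in x and 74 mm in y from the plate's middle. Any one of the four corners may be the one that rocks: pressed here with 4 to 6 N it sinks until it stops nearly 5 mm down (the opposite corner rises about 9 mm), and it falls back level when let go. The other three corners stand firm (they give less than 0.5 mm)
- shim_3_top (a point): centre of the top of the orange head (22 mm disc, 3 mm thick, on a 12 mm steel stem) of the near right corner's shim plug, which sits in the plate 38 mm inboard (in y) of that corner's press mark. At the start the head's top stands 9 mm above the plate
- shim_3 (a joint): how far the near right shim plug is pressed into the plate, m: 0 = standing up (start), 0.006 = flat, head down with its top 3 mm above the plate. It slides straight down against about 4.5 N of friction and stays where it is left. It goes in only at the corner that rocks, where there is a gap under the plate; at a firm corner it is blocked after 0.3 mm
- corner_4 (a point): blue press mark (14 mm disc with a white centre) on the plate's near left corner (-x +y side), a point of its top face, 60 mm in x and 74 mm in y from the plate's middle. Any one of the four corners may be the one that rocks: pressed here with 4 to 6 N it sinks until it stops nearly 5 mm down (the opposite corner rises about 9 mm), and it falls back level when let go. The other three corners stand firm (they give less than 0.5 mm)
- shim_4_top (a point): centre of the top of the orange head (22 mm disc, 3 mm thick, on a 12 mm steel stem) of the near left corner's shim plug, which sits in the plate 38 mm inboard (in y) of that corner's press mark. At the start the head's top stands 9 mm above the plate
- shim_4 (a joint): how far the near left shim plug is pressed into the plate, m: 0 = standing up (start), 0.006 = flat, head down with its top 3 mm above the plate. It slides straight down against about 4.5 N of friction and stays where it is left. It goes in only at the corner that rocks, where there is a gap under the plate; at a firm corner it is blocked after 0.3 mm
- dish: shallow clear glass dish with lid, 62 mm across, 12 mm high, loose on the middle of the plate; origin at the centre of its underside (bystander)
- stopper: brown-red rubber stopper, 25 x 25 x 24 mm, loose on the bench near the tray's near right corner; origin at the centre of its underside (bystander)
- timer: white bench timer lying on its back, 58 x 68 x 16 mm, loose, left of the tray; origin at the centre of its underside (bystander)
- marker: red and white marker pen, 12 x 117 x 14 mm, lying loose left of the tray; origin at the centre of its underside (bystander)
- small_beaker: clear beaker, 56 mm across, 68 mm high, loose, behind the tray; origin at the centre of its underside (bystander)
- blue_bottle: blue bottle with white cap, 50 mm across, 105 mm high, loose, behind the tray; origin at the centre of its underside (bystander)

How it is judged:
On the way, in this order (a step that is already met when the one before it is completed fails the run):
1. pressing on the plate, with all four shims still standing, makes a corner sink by more than 2 mm (z of any of corner_1, corner_2, corner_3, corner_4 in the frame of tray below 0.083 m and value of joint each of shim_1, shim_2, shim_3, shim_4 below 0.001 m), for 0.1 s.
2. the shim of the corner that rocks is pressed flat (in by more than 5 mm of 6), the other three still standing (((value of joint shim_1 above 0.005 m and value of joint each of shim_2, shim_3, shim_4 below 0.001 m) or (value of joint shim_2 above 0.005 m and value of joint each of shim_1, shim_3, shim_4 below 0.001 m) or (value of joint shim_3 above 0.005 m and value of joint each of shim_1, shim_2, shim_4 below 0.001 m) or (value of joint shim_4 above 0.005 m and value of joint each of shim_1, shim_2, shim_3 below 0.001 m))), for 0.2 s.
At the end, for the whole second after the job is handed in: The shim at the corner that rocked is in by more than 5 of its 6 mm, the other three by less than 1 mm; every corner of the plate is within 1.5 mm of its level height in the tray, and the dish and shims are at rest (((value of joint shim_1 above 0.005 m and value of joint each of shim_2, shim_3, shim_4 below 0.001 m) or (value of joint shim_2 above 0.005 m and value of joint each of shim_1, shim_3, shim_4 below 0.001 m) or (value of joint shim_3 above 0.005 m and value of joint each of shim_1, shim_2, shim_4 below 0.001 m) or (value of joint shim_4 above 0.005 m and value of joint each of shim_1, shim_2, shim_3 below 0.001 m)) and z of corner_1 in the frame of tray between 0.0835 and 0.0865 m and z of corner_2 in the frame of tray between 0.0835 and 0.0865 m and z of corner_3 in the frame of tray between 0.0835 and 0.0865 m and z of corner_4 in the frame of tray between 0.0835 and 0.0865 m and linear speed of dish below 0.01 m/s and velocity of joint each of shim_1, shim_2, shim_3, shim_4 below 0.01 m/s); the robot touches nothing.
It fails at once if a shim at a firm corner is pushed (more than 7 N on a shim that does not go in) ((contact force between the fingers and shim_1 above 7 N and value of joint shim_1 below 0.0015 m) or (contact force between the fingers and shim_2 above 7 N and value of joint shim_2 below 0.0015 m) or (contact force between the fingers and shim_3 above 7 N and value of joint shim_3 below 0.0015 m) or (contact force between the fingers and shim_4 above 7 N and value of joint shim_4 below 0.0015 m)).
It fails at once if the plate is lifted (its middle rises by more than 6 mm) (z of plate_mid in the frame of tray above 0.091 m).
It fails at once if the dish is moved by more than 20 mm or lifted off the plate (distance of dish from where it was at the start of the episode above 0.02 m or z of dish in the frame of tray above 0.095 m).
It fails at once if a bystander on the bench is moved by more than 15 mm (distance of any of stopper, timer, marker, small_beaker, blue_bottle from where it was at the start of the episode above 0.015 m).
It also fails if it takes over 48 s, if anything falls off the work surface, if the arm or the gripper's body presses on something with over 40 N, if the wrist force passes 120 N, or if a joint passes its speed limit or range.

## Working session

There is one attempt and no reset: what is moved stays moved. The work goes in short steps, Python scripts to look and compute and a tool call to move; the robot and the scene stay as the last step left them, time stands still between calls to the robot, and variables do not carry over. Pictures are saved under pics/ and viewed, and the job is handed in when it is done.

Besides the shell and the picture viewer there is one more tool, called after "Call:" as name(argument=value, ...) on one line, values as JSON. step_arm: Moves the arm, as the interface text tells. Its arguments: {"type":"object","properties":{"commands":{"type":"array","items":{"type":"array","items":{"type":"number"}}},"jaw":{"type":"number"},"grip_force":{"type":"number"}},"required":["commands"]}

```bash
ls; mkdir -p pics; python3 - <<'E'
from station import telemetry, optics
import cv2
print(telemetry.sense())
for n in ("scene","top"):
    im=optics.snapshot(n); cv2.imwrite(f"pics/{n}0.png",im[:,:,::-1])
    print(n,optics.camera_params(n))
E
```

```text
pics
{'t': 0.0, 'q': array([ 1.14850806e+00,  5.28431795e-01,  1.43389349e+00,  8.33948725e-06,
        1.18138301e+00, -1.78529453e-01]), 'qd': array([ 0.00168218,  0.00065637, -0.00063742, -0.00020712, -0.0008767 ,
       -0.00150307]), 'tau': array([-3.88127464e-04, -4.42344940e+01, -1.78030139e+01, -2.21820874e-04,
        8.33268918e-03,  1.08355377e-05]), 'tcp_pos': array([0.1505386 , 0.60587372, 0.23035753]), 'tool_rot': array([-0.43584718,  0.55774328,  0.43515458,  0.55641726]), 'force': array([ 0.09235603,  0.59327817, -0.24943797]), 'ft_torque': array([-0.0118165 , -0.02339959,  0.02263058]), 'finger_gap': 0.9993738243394212}
scene {'mtx': array([[482.2454068 ,   0.        , 256.39579914],
       [  0.        , 482.2454068 , 190.01927288],
       [  0.        ,   0.        ,   1.        ]]), 'origin': array([-0.13927953, -0.53682899,  0.74923041]), 'attitude': array([ 0.81999062, -0.29459837,  0.17174948, -0.45970567])}
top {'mtx': array([[483.63461535,   0.        , 264.97206814],
       [  0.        , 483.63461535, 192.68868733],
       [  0.        ,   0.        ,   1.        ]]), 'origin': array([0.33604033, 0.2816593 , 1.22004198]), 'attitude': array([ 0.72978675, -0.67383124,  0.07862277, -0.08474213])}
```

View pics/scene0.png

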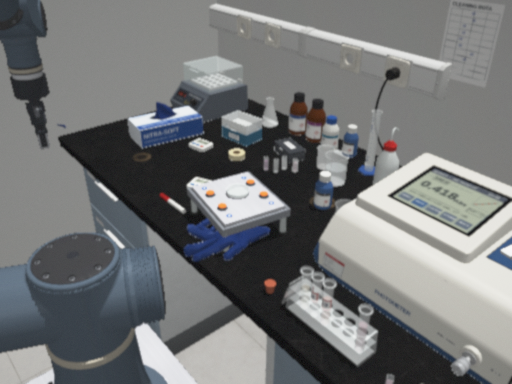

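View pics/top0.png

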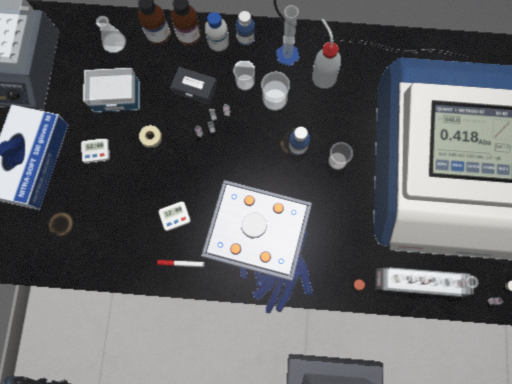

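The top picture shows the tray at about (257,230), with orange heads near (249,201), (278,208), (236,249) and (265,257) and the dish at (254,225). I'll measure these precisely next.

```bash
cat > h.py <<'E'
import numpy as np, cv2
from scipy.spatial.transform import Rotation as R
from station import telemetry, optics
def ray(n,uv,z,P=None):
    P=P or optics.camera_params(n); 
    d=R.from_quat(P["attitude"]).apply(np.linalg.inv(P["mtx"])@[uv[0],uv[1],1.]); o=P["origin"]
    return o+d*(z-o[2])/d[2]
def proj(n,p,P=None):
    P=P or optics.camera_params(n)
    c=R.from_quat(P["attitude"]).inv().apply(np.asarray(p)-P["origin"]); q=P["mtx"]@c; return q[:2]/q[2]
def blobs(im,lo,hi,amin=8):
    hsv=cv2.cvtColor(im,cv2.COLOR_RGB2HSV); m=cv2.inRange(hsv,lo,hi)
    n,l,s,c=cv2.connectedComponentsWithStats(m); return [(c[i],s[i,4]) for i in range(1,n) if s[i,4]>=amin]
E
python3 - <<'E'
from h import *
for n in("top","scene"):
    im=cv2.imread(f"pics/{n}0.png")[:,:,::-1].copy()
    for nm,lo,hi,z in(("or",(8,150,120),(22,255,255),.094),("bl",(100,90,120),(125,255,255),.085)):
        for c,a in blobs(im,lo,hi,4):
            p=ray(n,c,z)
            if .3<p[0]<.8 and -.1<p[1]<.5: print(n,nm,c.round(1),a,p.round(4))
im=cv2.imread("pics/top0.png"); cv2.imwrite("pics/topc.png",cv2.resize(im[170:300,150:330],None,fx=4,fy=4,interpolation=cv2.INTER_CUBIC))
im=cv2.imread("pics/scene0.png"); cv2.imwrite("pics/scenec.png",cv2.resize(im[160:270,150:310],None,fx=4.5,fy=4.5,interpolation=cv2.INTER_CUBIC))
E
```

```text
top bl [299.5 262. ] 25 [0.4438 0.2088 0.085 ]
top bl [243.2 271.5] 8 [0.4116 0.3377 0.085 ]
top bl [296.4 273.4] 22 [0.417  0.2144 0.085 ]
top bl [259.5 282.7] 12 [0.3892 0.298  0.085 ]
top bl [307.7 287.5] 6 [0.3871 0.1864 0.085 ]
scene or [249.6 181.9] 14 [0.572  0.3324 0.094 ]
scene or [209.4 192.7] 19 [0.4555 0.3543 0.094 ]
scene or [263.5 194. ] 18 [0.5607 0.2615 0.094 ]
scene or [221.7 205.8] 21 [0.4435 0.2843 0.094 ]
scene bl [327.8 185.7] 43 [0.7336 0.1956 0.085 ]
scene bl [205.2 220.8] 6 [0.3816 0.2673 0.085 ]
scene bl [191.3 226.5] 25 [0.343  0.2686 0.085 ]
scene bl [208.3 231.4] 24 [0.3628 0.2273 0.085 ]
scene bl [229.7 238.2] 19 [0.3856 0.1753 0.085 ]
scene bl [199.9 243.5] 13 [0.3218 0.2014 0.085 ]
scene bl [236.5 245.5] 4 [0.381  0.1441 0.085 ]
scene bl [232.2 249. ] 4 [0.3661 0.1401 0.085 ]
```

View pics/topc.png

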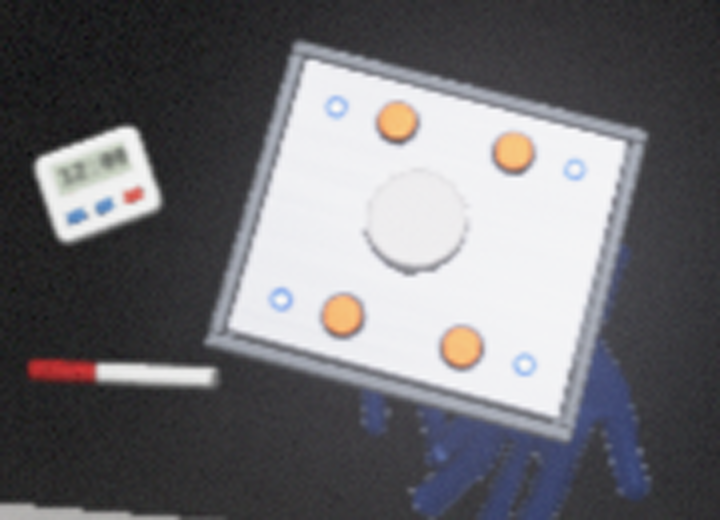

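View pics/scenec.png

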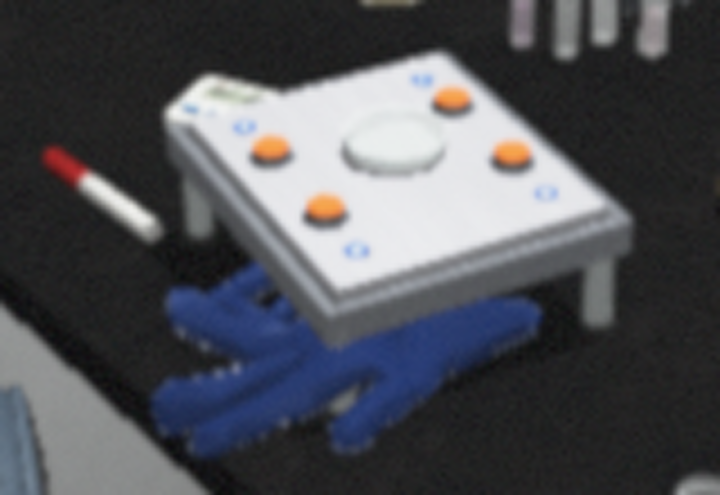

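The crop is 4x from offset (150,170). Marks are at crop (336,107), (575,169), (525,364) and (281,299); shims at (398,121), (514,152), (461,346) and (343,315). I'll fit a rigid model of the plate to both views.

```bash
cat > fit.py <<'E'
from h import *
from scipy.optimize import least_squares
M=np.array([[60,74],[60,-74],[-60,-74],[-60,74]])/1e3; S=np.array([[60,36],[60,-36],[-60,-36],[-60,36]])/1e3
def model(x,y,a):
    c,s=np.cos(a),np.sin(a);Rm=np.array([[c,-s],[s,c]])
    return [np.r_[Rm@m+[x,y],.085] for m in M]+[np.r_[Rm@m+[x,y],.094] for m in S]
if __name__=="__main__":
    t=np.array([(336,107),(575,169),(525,364),(281,299),(398,121),(514,152),(461,346),(343,315)])/4-.375+[150,170]
    s=np.array([(422,79),(546,192),(357,250),(244,126),(452,98),(512,153),(324,207),(270,148)])/4.5-.39+[150,160]
    PT,PS=optics.camera_params("top"),optics.camera_params("scene")
    def res(p,which):
        r=[]
        if 't' in which: r+=[proj("top",m,PT)-u for m,u in zip(model(*p),t)]
        if 's' in which: r+=[proj("scene",m,PS)-u for m,u in zip(model(*p),s)]
        return np.ravel(r)
    for w in("t","s","ts"):
        o=least_squares(res,[.5,.3,0.],args=(w,)); print(w,o.x.round(4),"rms px",np.sqrt(np.mean(o.fun**2)).round(2),np.abs(o.fun).max().round(2))
    for i,m in enumerate(model(*o.x)): print(i,m.round(4),np.hypot(m[0],m[1]).round(3))
E
python3 fit.py; python3 - <<'E'
from h import *
s=telemetry.sense();print(R.from_quat(s['tool_rot']).as_matrix().round(3))
P=optics.camera_params("wrist");print(P)
print(proj("top",s['tcp_pos']))
E
```

```text
t [ 0.5154  0.3144 -0.1812] rms px 0.17 0.36
s [ 0.5111  0.3113 -0.1794] rms px 0.4 0.65
ts [ 0.5143  0.3141 -0.1808] rms px 0.61 1.48
0 [0.5866 0.3761 0.085 ] 0.697
1 [0.56   0.2305 0.085 ] 0.606
2 [0.442  0.2521 0.085 ] 0.509
3 [0.4686 0.3977 0.085 ] 0.615
4 [0.5798 0.3387 0.094 ] 0.671
5 [0.5668 0.2679 0.094 ] 0.627
6 [0.4488 0.2895 0.094 ] 0.534
7 [0.4617 0.3603 0.094 ] 0.586
[[-0.001 -0.97   0.241]
 [-0.002  0.241  0.97 ]
 [-1.     0.    -0.002]]
{'mtx': array([[284.88412485,   0.        , 260.74111178],
       [  0.        , 284.88412485, 192.71580812],
       [  0.        ,   0.        ,   1.        ]]), 'origin': array([0.07328199, 0.6255977 , 0.37262595]), 'attitude': array([0.77812385, 0.60874724, 0.09425478, 0.12274404])}
[ 88.23313884 392.13829184]
```

```bash
cat >> h.py <<'E'
def shift(p,s=None):
    s=s or telemetry.sense(); return R.from_quat(s['tool_rot']).inv().apply(np.asarray(p)-s['tcp_pos'])
E
python3 -c "
from h import *
print(shift([.47,.38,.19]).round(4))"
```

```text
[ 0.0406 -0.3645 -0.1421]
```

Call:
step_arm(commands=[[0.04,-0.364,-0.142,0],[0.04,-0.364,-0.142,0],[0.04,-0.364,-0.142,0],[0.04,-0.364,-0.142,0],[0.04,-0.364,-0.142,0],[0.04,-0.364,-0.142,0],[0.04,-0.364,-0.142,0],[0.04,-0.364,-0.142,0]], jaw=0, grip_force=30)

```text
t: 0.77
tcp_pos: [0.4222, 0.413, 0.1962]
tool_rot: [-0.436, 0.558, 0.435, 0.556]
force: [0.6, 1.2, 0.3]
finger_gap: -0.0
```

```bash
python3 -c "
from h import *
print(shift([.475,.38,.19]).round(4))"
```

```text
[ 0.0062 -0.0592 -0.0192]
```

Call:
step_arm(commands=[[0.006,-0.059,-0.019,0],[0.006,-0.059,-0.019,0],[0.006,-0.059,-0.019,0],[0.006,-0.059,-0.019,0]])

```text
t: 1.1
tcp_pos: [0.4757, 0.379, 0.1894]
tool_rot: [-0.435, 0.559, 0.435, 0.556]
force: [0.1, 0.1, -0.3]
finger_gap: -0.001
```

```bash
python3 - <<'E'
from h import *
from fit import model
s=telemetry.sense(); P=optics.camera_params("wrist"); im=optics.snapshot("wrist"); cv2.imwrite("pics/w1.png",im[:,:,::-1])
print(s['t'],s['tcp_pos'],s['qd'].round(3),s['force'])
for i,m in enumerate(model(.5143,.3141,-.1808)): print(i,proj("wrist",m,P).round(1))
print('tcp',proj("wrist",s['tcp_pos'],P))
for c,a in blobs(im,(8,130,100),(25,255,255),20): print('or',c.round(1),a,ray("wrist",c,.094,P).round(4))
for c,a in blobs(im,(100,60,100),(125,255,255),20): print('bl',c.round(1),a,ray("wrist",c,.085,P).round(4))
E
```

```text
1.1 [0.47565164 0.37904526 0.18941144] [ 0.049 -0.018  0.024  0.008  0.009  0.003] [ 0.06453869  0.13825084 -0.33289364]
0 [284.7 294.2]
1 [142.1 301.7]
2 [116.8 191.6]
3 [279.4 181.5]
4 [247.4 302. ]
5 [175.9 305.7]
6 [154.6 192. ]
7 [236.3 186.9]
tcp [260.61728058 250.60116831]
or [238.7 185.5] 445 [0.461  0.3626 0.094 ]
or [157.3 190.6] 435 [0.4481 0.2923 0.094 ]
bl [ 98.  113.9] 615 [0.3745 0.2636 0.085 ]
bl [139.  122.2] 589 [0.3893 0.2945 0.085 ]
bl [119.5 120.6] 85 [0.384  0.2789 0.085 ]
bl [157.1 131.5] 245 [0.4003 0.3066 0.085 ]
bl [213.5 130.3] 146 [0.411  0.3536 0.085 ]
bl [179.9 136.6] 96 [0.4091 0.3241 0.085 ]
bl [ 64.9 156.9] 516 [0.4011 0.2204 0.085 ]
bl [407.7 176.5] 81 [0.4919 0.5096 0.085 ]
bl [281.4 180.6] 132 [0.4682 0.3996 0.085 ]
bl [393.5 186.6] 76 [0.4982 0.4963 0.085 ]
bl [118.8 190.7] 138 [0.4416 0.2542 0.085 ]
bl [141.7 298.9] 54 [0.5566 0.2314 0.085 ]
```

View pics/w1.png

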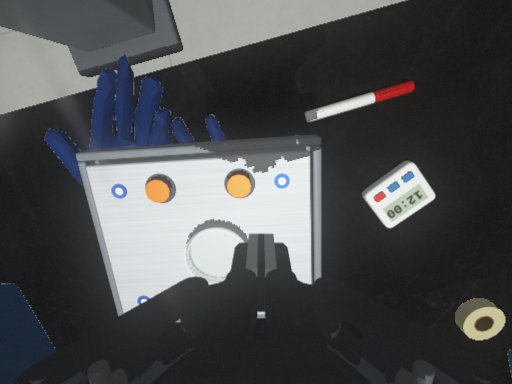

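The wrist view agrees with the fit to about 2 mm: corner_4 is at (281,181), corner_3 at (119,191), and the shims at (239,185) and (157,191). I'll go over corner_4 first.

```bash
python3 -c "
from h import *
from fit import model
for i,m in enumerate(model(.514,.3155,-.1808)): print(i,m.round(4))
print(shift([.4683,.3990,.094]).round(4))"
```

```text
0 [0.5863 0.3775 0.085 ]
1 [0.5597 0.2319 0.085 ]
2 [0.4417 0.2535 0.085 ]
3 [0.4683 0.3991 0.085 ]
4 [0.5795 0.3401 0.094 ]
5 [0.5665 0.2693 0.094 ]
6 [0.4485 0.2909 0.094 ]
7 [0.4615 0.3617 0.094 ]
[0.0956 0.0103 0.0174]
```

Call:
step_arm(commands=[[0.03,0.01,0.017,0],[0.06,0.01,0.017,0],[0.08,0.01,0.017,0],[0.092,0.01,0.017,0],[0.0935,0.01,0.017,0],[0.0935,0.01,0.017,0],[0.0935,0.01,0.017,0],[0.0935,0.01,0.017,0]])

```text
t: 1.82
tcp_pos: [0.4694, 0.3993, 0.0977]
tool_rot: [-0.435, 0.558, 0.435, 0.557]
force: [0.0, 0.2, 0.1]
finger_gap: 0.005
```

Call:
step_arm(commands=[[0.002,0,0,0],[0.004,0,0,0],[0.006,0,0,0],[0.008,0,0,0],[0.01,0,0,0],[0.0115,0,0,0],[0.0115,0,0,0]])

```text
t: 2.4
tcp_pos: [0.4691, 0.3991, 0.0857]
tool_rot: [-0.435, 0.558, 0.435, 0.557]
force: [0.2, -0.7, 0.1]
finger_gap: -0.003
```

Call:
step_arm(commands=[[0.0005,0,0,0],[0.001,0,0,0],[0.0015,0,0,0],[0.002,0,0,0],[0.002,0,0,0]])

```text
t: 2.82
tcp_pos: [0.4692, 0.3991, 0.0851]
tool_rot: [-0.435, 0.558, 0.435, 0.557]
force: [-2.2, -2.1, 7.8]
finger_gap: 0.001
```

Corner_4 holds firm: 7.8 N at z 85.1 mm. On to corner_1.

Call:
step_arm(commands=[[-0.012,0,0,0],[-0.02,0,0,0],[-0.02,0,0,0]])

```text
t: 3.07
tcp_pos: [0.4705, 0.4, 0.107]
tool_rot: [-0.436, 0.556, 0.435, 0.558]
force: [0.6, 0.7, -0.0]
finger_gap: 0.003
```

```bash
python3 -c "
from h import *
s=telemetry.sense();print(s['tcp_pos'],s['force']);print(shift([.5863,.3775,.1]).round(4))"
```

```text
[0.47048406 0.39996135 0.10695727] [ 0.55436391  0.65941159 -0.0297882 ]
[ 0.0072 -0.1178  0.0062]
```

Call:
step_arm(commands=[[0.0,-0.04,0.002,0],[0.0,-0.08,0.004,0],[0.003,-0.11,0.006,0],[0.006,-0.118,0.006,0],[0.008,-0.118,0.006,0],[0.008,-0.118,0.006,0],[0.008,-0.118,0.006,0]])

```text
t: 3.65
tcp_pos: [0.584, 0.3772, 0.0982]
tool_rot: [-0.435, 0.558, 0.436, 0.557]
force: [-0.7, -0.3, -0.0]
finger_gap: 0.003
```

Call:
step_arm(commands=[[0.002,0,0,0],[0.004,0,0,0],[0.006,0,0,0],[0.008,0,0,0],[0.01,0,0,0],[0.0115,0,0,0],[0.012,0,0,0]])

```text
t: 4.23
tcp_pos: [0.5838, 0.3772, 0.0858]
tool_rot: [-0.435, 0.558, 0.436, 0.556]
force: [-0.6, -0.3, -0.4]
finger_gap: 0.004
```

Call:
step_arm(commands=[[0.0005,0,0,0],[0.001,0,0,0],[0.0015,0,0,0],[0.002,0,0,0],[0.002,0,0,0]])

```text
t: 4.65
tcp_pos: [0.5839, 0.3772, 0.0851]
tool_rot: [-0.435, 0.558, 0.436, 0.557]
force: [-1.8, -0.8, 6.4]
finger_gap: -0.0
```

Call:
step_arm(commands=[[0.001,0,0,0],[0.002,0,0,0],[0.002,0,0,0]])

```text
t: 4.9
tcp_pos: [0.5839, 0.3772, 0.0851]
tool_rot: [-0.435, 0.557, 0.436, 0.557]
force: [-3.1, -1.0, 10.7]
finger_gap: 0.002
```

Corner_1 is firm too: 10.7 N at 85.1 mm. Next is corner_2, lifting above the shims on the way.

Call:
step_arm(commands=[[-0.012,0,0,0],[-0.028,0,0,0],[-0.028,0,0,0]])

```text
t: 5.15
tcp_pos: [0.5863, 0.3783, 0.1167]
tool_rot: [-0.436, 0.555, 0.435, 0.559]
force: [-0.1, 0.2, -0.1]
finger_gap: 0.002
```

```bash
python3 -c "
from h import *
s=telemetry.sense();print(s['tcp_pos'],s['force']);print(shift([.5597,.2319,.1]).round(4))"
```

```text
[0.58629421 0.37828014 0.11669837] [-0.11247472  0.20418429 -0.09594295]
[ 0.0162 -0.0094 -0.1485]
```

Call:
step_arm(commands=[[0.0,-0.002,-0.04,0],[0.0,-0.005,-0.08,0],[0.0,-0.008,-0.12,0],[0.0,-0.0095,-0.1485,0],[0.0,-0.0095,-0.1485,0],[0.008,-0.0095,-0.1485,0],[0.016,-0.0095,-0.1485,0],[0.018,-0.0095,-0.1485,0]])

```text
t: 5.82
tcp_pos: [0.5593, 0.2327, 0.0963]
tool_rot: [-0.436, 0.555, 0.436, 0.558]
force: [-0.4, -0.5, -0.3]
finger_gap: 0.004
```

```bash
python3 - <<'E'
from h import *
from fit import model
s=telemetry.sense(); P=optics.camera_params("wrist"); im=optics.snapshot("wrist"); cv2.imwrite("pics/w2.png",im[:,:,::-1])
print(s['t'],s['tcp_pos'],s['force'])
for i,m in enumerate(model(.514,.3155,-.1808)): print(i,proj("wrist",m,P).round(1))
for c,a in blobs(im,(8,130,100),(25,255,255),20): print('or',c.round(1),a,ray("wrist",c,.094,P).round(4))
print(shift([.5597,.2319,.085]).round(4))
E
```

```text
5.8167 [0.55927509 0.23269416 0.09633229] [-0.40572286 -0.50392139 -0.27728149]
0 [509.5 227.8]
1 [259.5 242. ]
2 [243.3  13. ]
3 [563.7  -9.5]
4 [454.5 238.5]
5 [326.3 245.7]
6 [328.9   0.9]
7 [495.6 -10.8]
or [328.6  12.3] 1169 [0.4528 0.29   0.094 ]
or [489.    7.7] 677 [0.468 0.359 0.094]
or [453.6 236.8] 1049 [0.5783 0.3397 0.094 ]
or [326.7 244. ] 1002 [0.5655 0.2697 0.094 ]
[ 0.0113 -0.0008 -0.0008]
```

View pics/w2.png

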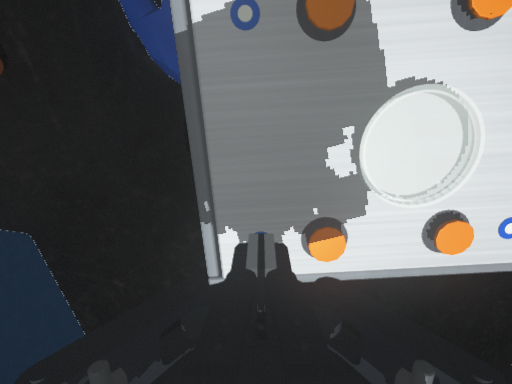

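The fingertip at (262,238) covers the corner_2 mark and clears the shim head at (327,244). The model matches within 1 to 2 mm, so I'll press.

Call:
step_arm(commands=[[0.002,0,0,0],[0.004,0,0,0],[0.006,0,0,0],[0.008,0,0,0],[0.0095,0,0,0],[0.0105,0,0,0],[0.0105,0,0,0]])

```text
t: 6.45
tcp_pos: [0.559, 0.2329, 0.0856]
tool_rot: [-0.436, 0.555, 0.436, 0.558]
force: [-0.2, -1.3, -0.0]
finger_gap: -0.0
```

Call:
step_arm(commands=[[0.0005,0,0,0],[0.001,0,0,0],[0.0015,0,0,0],[0.002,0,0,0],[0.0025,0,0,0],[0.0025,0,0,0]])

```text
t: 6.95
tcp_pos: [0.5592, 0.2329, 0.0851]
tool_rot: [-0.436, 0.555, 0.436, 0.558]
force: [-2.0, -0.6, 10.9]
finger_gap: 0.001
```

Corner_2 is firm as well, at 10.9 N. That leaves corner_3, which I'll confirm by pressing.

Call:
step_arm(commands=[[-0.012,0,0,0],[-0.02,0,0,0],[-0.02,0,0,0]])

```text
t: 7.2
tcp_pos: [0.5606, 0.2331, 0.107]
tool_rot: [-0.437, 0.554, 0.435, 0.56]
force: [-0.7, -0.3, -0.1]
finger_gap: 0.0
```

```bash
python3 -c "
from h import *
s=telemetry.sense();print(s['tcp_pos'],s['force']);print(shift([.4420,.2530,.097]).round(4))"
```

```text
[0.56061101 0.2331266  0.10700019] [-0.71461851 -0.31276853 -0.05677225]
[ 0.0091  0.12   -0.0092]
```

Call:
step_arm(commands=[[0.0,0.04,-0.003,0],[0.0,0.08,-0.006,0],[0.003,0.11,-0.009,0],[0.007,0.12,-0.009,0],[0.01,0.12,-0.009,0],[0.01,0.12,-0.009,0],[0.01,0.12,-0.009,0]])

```text
t: 7.78
tcp_pos: [0.4446, 0.2535, 0.0961]
tool_rot: [-0.437, 0.553, 0.434, 0.561]
force: [0.8, 0.0, -1.4]
finger_gap: 0.001
```

Call:
step_arm(commands=[[0.002,0,0,0],[0.004,0,0,0],[0.006,0,0,0],[0.008,0,0,0],[0.0095,0,0,0],[0.0095,0,0,0]])

```text
t: 8.28
tcp_pos: [0.4445, 0.2534, 0.0862]
tool_rot: [-0.437, 0.553, 0.434, 0.561]
force: [0.3, 0.7, 0.1]
finger_gap: -0.001
```

Call:
step_arm(commands=[[0.0005,0,0,0],[0.001,0,0,0],[0.0015,0,0,0],[0.002,0,0,0],[0.0025,0,0,0],[0.003,0,0,0],[0.003,0,0,0]])

```text
t: 8.87
tcp_pos: [0.4444, 0.2533, 0.0833]
tool_rot: [-0.437, 0.553, 0.435, 0.56]
force: [-1.2, -0.9, 3.9]
finger_gap: -0.001
```

Corner_3 sinks, down to 83.3 mm at 3.9 N. I'll push a little further.

Call:
step_arm(commands=[[0.001,0,0,0],[0.002,0,0,0],[0.002,0,0,0],[0.002,0,0,0],[0.002,0,0,0]])

```text
t: 9.28
tcp_pos: [0.4442, 0.2532, 0.0814]
tool_rot: [-0.437, 0.553, 0.435, 0.56]
force: [-1.5, -2.4, 5.3]
finger_gap: -0.001
```

```bash
python3 - <<'E'
from h import *
im=optics.snapshot("scene"); cv2.imwrite("pics/s2.png",cv2.resize(im[160:270,150:310,::-1],None,fx=4.5,fy=4.5,interpolation=cv2.INTER_CUBIC))
s=telemetry.sense();print(s['tcp_pos'],s['force'])
E
```

```text
[0.44422188 0.25318097 0.08144673] [-0.80646393 -1.40410981  5.40714236]
```

View pics/s2.png

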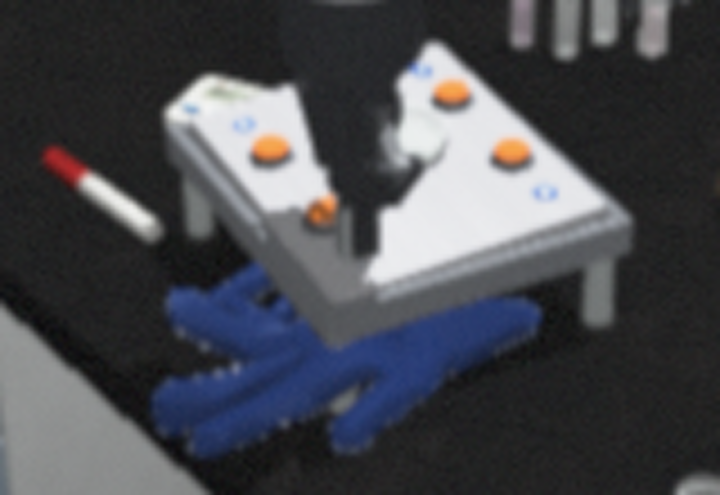

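The scene view confirms it: the far left corner has risen (mark now at crop (420,70), was (422,79)) and the near right edge is sunk. I'll ease off slowly and go over shim_3.

Call:
step_arm(commands=[[-0.002,0,0,0],[-0.004,0,0,0],[-0.006,0,0,0],[-0.008,0,0,0],[-0.014,0,0,0],[-0.026,0,0,0],[-0.028,0,0,0],[-0.028,0,0,0]])

```text
t: 10.0
tcp_pos: [0.4446, 0.2534, 0.1102]
tool_rot: [-0.437, 0.553, 0.434, 0.561]
force: [-0.9, -0.5, -0.0]
finger_gap: 0.004
```

```bash
python3 - <<'E'
from h import *
s=telemetry.sense(); P=optics.camera_params("wrist"); im=optics.snapshot("wrist"); cv2.imwrite("pics/w3.png",im[:,:,::-1])
print(s['tcp_pos'],s['force'],proj("wrist",s['tcp_pos'],P))
for c,a in blobs(im,(8,130,60),(25,255,255),20): print('or',c.round(1),a,ray("wrist",c,.094,P).round(4))
print(shift([.4485,.2909,.104]).round(4))
E
```

```text
[0.44464156 0.25337434 0.11024113] [-0.90189508 -0.52326034 -0.01218854] [260.67413263 250.54986533]
or [ 35.4 206.5] 665 [0.3929 0.1294 0.094 ]
or [440.1 220.9] 898 [0.4604 0.3615 0.094 ]
or [322.3 227.9] 848 [0.4477 0.2914 0.094 ]
[0.0059 0.005  0.0376]
```

View pics/w3.png

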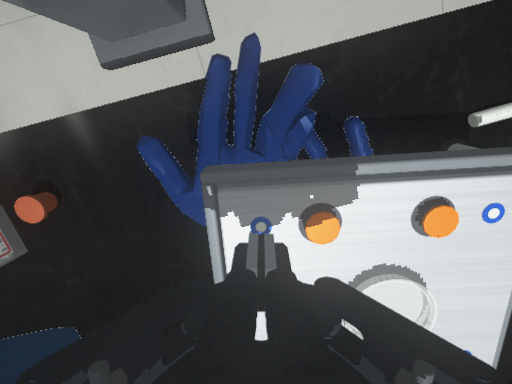

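Shim_3's head is at (322,228), which gives (0.448, 0.291). That is 1 mm from the model.

Call:
step_arm(commands=[[0.0,0.003,0.02,0],[0.0,0.0055,0.0375,0],[0.0,0.0055,0.0375,0],[0.005,0.0055,0.0375,0],[0.009,0.0055,0.0375,0],[0.011,0.0055,0.0375,0],[0.011,0.0055,0.0375,0]])

```text
t: 10.63
tcp_pos: [0.4472, 0.29, 0.0979]
tool_rot: [-0.437, 0.554, 0.434, 0.56]
force: [-0.7, -0.6, -0.1]
finger_gap: 0.002
```

Call:
step_arm(commands=[[0.0015,0,0,0],[0.003,0,0,0],[0.0035,0,0,0],[0.004,0,0,0],[0.0045,0,0,0],[0.0045,0,0,0]])

```text
t: 11.13
tcp_pos: [0.447, 0.2896, 0.0937]
tool_rot: [-0.437, 0.554, 0.434, 0.56]
force: [-1.1, -2.0, 3.2]
finger_gap: 0.001
```

Call:
step_arm(commands=[[0.0003,0,0,0],[0.0006,0,0,0],[0.0009,0,0,0],[0.0009,0,0,0]])

```text
t: 11.47
tcp_pos: [0.447, 0.2896, 0.0929]
tool_rot: [-0.437, 0.554, 0.434, 0.56]
force: [-0.3, -2.0, 4.1]
finger_gap: -0.001
```

Call:
step_arm(commands=[[0.0004,0,0,0],[0.0008,0,0,0],[0.0012,0,0,0],[0.0016,0,0,0],[0.002,0,0,0],[0.002,0,0,0]])

```text
t: 11.97
tcp_pos: [0.447, 0.2896, 0.0908]
tool_rot: [-0.437, 0.554, 0.434, 0.56]
force: [-1.0, -1.0, 4.2]
finger_gap: 0.001
```

Call:
step_arm(commands=[[0.0004,0,0,0],[0.0008,0,0,0],[0.0012,0,0,0],[0.0016,0,0,0],[0.002,0,0,0],[0.002,0,0,0]])

```text
t: 12.47
tcp_pos: [0.4471, 0.2896, 0.0887]
tool_rot: [-0.437, 0.554, 0.434, 0.56]
force: [-0.4, -1.7, 4.7]
finger_gap: 0.003
```

Call:
step_arm(commands=[[0.0004,0,0,0],[0.0008,0,0,0],[0.0012,0,0,0],[0.0014,0,0,0],[0.0014,0,0,0]])

```text
t: 12.88
tcp_pos: [0.447, 0.2895, 0.0878]
tool_rot: [-0.437, 0.554, 0.434, 0.56]
force: [-1.8, -2.4, 8.2]
finger_gap: -0.001
```

```bash
python3 - <<'E'
from h import *
im=optics.snapshot("scene"); cv2.imwrite("pics/s3.png",cv2.resize(im[160:270,150:310,::-1],None,fx=4.5,fy=4.5,interpolation=cv2.INTER_CUBIC))
s=telemetry.sense();print(s['tcp_pos'],s['force'])
E
```

```text
[0.44699887 0.28954055 0.08774387] [-1.79007609 -2.84568851  8.62931451]
```

View pics/s3.png

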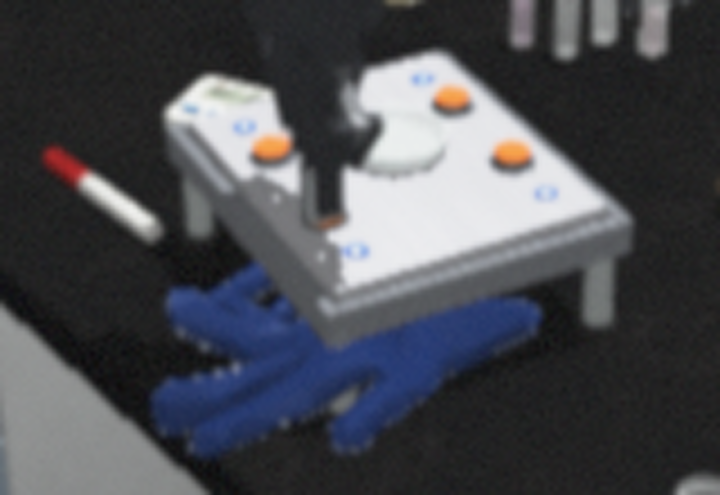

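The plate is level (marks back at (422,79) and (546,192)). Force rose to 8.6 N at 87.7 mm, where the flat head should be at 88 mm. Time to retract and check.

Call:
step_arm(commands=[[-0.002,0,0,0],[-0.006,0,0,0],[-0.02,0,0,0],[-0.05,0,0,0],[-0.08,0,0,0],[-0.11,0,0,0],[-0.11,0.03,0,0],[-0.11,0.05,0,0]])

```text
t: 13.6
tcp_pos: [0.3983, 0.3023, 0.1994]
tool_rot: [-0.437, 0.553, 0.434, 0.562]
force: [-2.4, -0.1, 0.1]
finger_gap: 0.001
```

```bash
python3 - <<'E'
from h import *
s=telemetry.sense();print(s['t'],s['tcp_pos'],s['force'],s['qd'].round(3))
im=optics.snapshot("scene"); cv2.imwrite("pics/s4.png",cv2.resize(im[160:270,150:310,::-1],None,fx=4.5,fy=4.5,interpolation=cv2.INTER_CUBIC))
P=optics.camera_params("wrist");w=optics.snapshot("wrist"); cv2.imwrite("pics/w4.png",w[:,:,::-1])
for c,a in blobs(im,(8,150,120),(22,255,255),4): print(c.round(1),a, ray("scene",c,.094).round(4))
E
```

```text
13.6 [0.39827292 0.30233313 0.19937171] [-2.41410397 -0.14839407  0.09169346] [ 0.309 -0.157  0.416 -0.009 -0.18   0.288]
[249.7 181.9] 15 [0.572  0.3319 0.094 ]
[209.4 192.7] 19 [0.4555 0.3543 0.094 ]
[263.5 194. ] 18 [0.5607 0.2615 0.094 ]
[221.8 207.6] 20 [0.4389 0.2773 0.094 ]
```

View pics/s4.png

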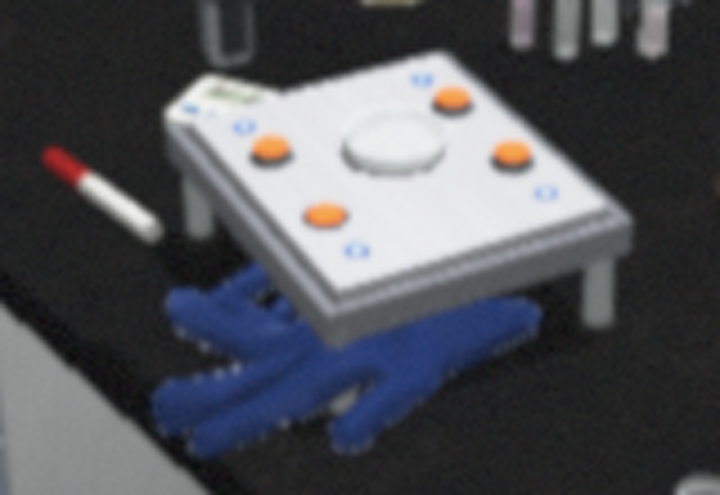

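View pics/w4.png

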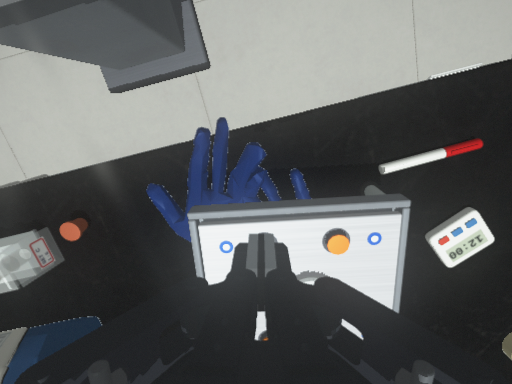

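Call:
step_arm(commands=[[0,0,0,0],[0,0,0,0],[0,0,0,0],[0,0,0,0]])

```text
t: 14.03
tcp_pos: [0.395, 0.3016, 0.1973]
tool_rot: [-0.437, 0.555, 0.435, 0.559]
force: [0.0, 0.0, -0.4]
finger_gap: -0.001
```

```bash
python3 - <<'E'
from h import *
P=optics.camera_params("scene")
p=[.4485,.2905,.094]; q=[.4485,.2905,.088]
print("expected px shift",proj("scene",q,P)-proj("scene",p,P))
def cen(im):
    hsv=cv2.cvtColor(im,cv2.COLOR_RGB2HSV).astype(float); w=np.clip(hsv[...,1]-90,0,None)*(hsv[...,0]<25)*(hsv[...,2]>90)
    out=[]
    for u,v in((249,182),(263,194),(221,206),(209,193)):
        s=w[v-6:v+8,u-7:u+8]; Y,X=np.mgrid[v-6:v+8,u-7:u+8]; out.append([(s*X).sum()/s.sum(),(s*Y).sum()/s.sum()])
    return np.array(out)
a=cv2.imread("pics/scene0.png")[:,:,::-1].copy(); b=optics.snapshot("scene")
print((cen(b)-cen(a)).round(2))
d=np.abs(a.astype(int)-b).max(2); cv2.imwrite("pics/diff.png",(d>40).astype(np.uint8)*255)
s=telemetry.sense();print(s['tcp_pos'],s['force'],abs(s['qd']).max())
E
```

```text
expected px shift [0.06315845 2.01283367]
[[-0.01 -0.  ]
 [ 0.    0.  ]
 [ 0.03  1.67]
 [-0.01  0.01]]
[0.39487895 0.30158077 0.19728142] [ 0.09702417 -0.21299434  0.08062151] 0.0020478455364113164
```

View pics/diff.png

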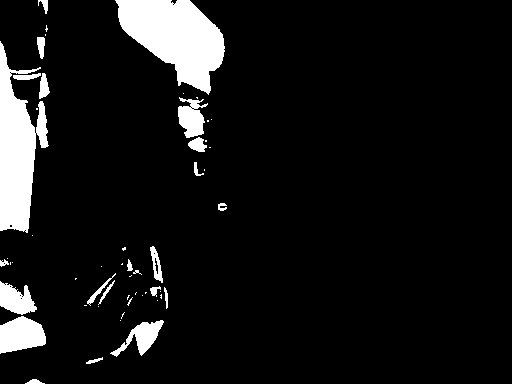

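Only shim_3 moved and nothing else in the scene did. Its image shift of 1.67 px, against 2.01 expected, implies only 5.0 to 5.4 mm, which is too near the limit. I have plenty of time, so I'll press it again harder; that is safe now that it is in.

```bash
python3 -c "
from h import *
print(shift([.4480,.2905,.094]).round(4))"
```

```text
[ 0.1036 -0.0537  0.0017]
```

Call:
step_arm(commands=[[0.01,-0.03,0.001,0],[0.03,-0.054,0.0015,0],[0.06,-0.054,0.0015,0],[0.085,-0.054,0.0015,0],[0.098,-0.054,0.0015,0],[0.103,-0.054,0.0015,0],[0.104,-0.054,0.0015,0],[0.104,-0.054,0.0015,0]])

```text
t: 14.75
tcp_pos: [0.4488, 0.2903, 0.0936]
tool_rot: [-0.437, 0.555, 0.435, 0.559]
force: [0.1, 0.9, 0.7]
finger_gap: 0.002
```

Call:
step_arm(commands=[[0.002,0,0,0],[0.004,0,0,0],[0.0045,0,0,0],[0.005,0,0,0],[0.0055,0,0,0],[0.0055,0,0,0]])

```text
t: 15.25
tcp_pos: [0.4488, 0.2904, 0.0883]
tool_rot: [-0.437, 0.554, 0.435, 0.559]
force: [0.4, -0.0, -0.5]
finger_gap: -0.003
```

Call:
step_arm(commands=[[0.0005,0,0,0],[0.001,0,0,0],[0.0015,0,0,0],[0.002,0,0,0],[0.0025,0,0,0],[0.0025,0,0,0]])

```text
t: 15.75
tcp_pos: [0.4489, 0.2904, 0.0877]
tool_rot: [-0.437, 0.554, 0.435, 0.559]
force: [-2.7, -2.1, 14.7]
finger_gap: 0.004
```

There is no contact at 88.3 mm unloaded, and a firm stop at 87.7 mm under 14.7 N. The head sits at about 88 mm, so the shim is fully flat. I'll retract and hand in.

Call:
step_arm(commands=[[-0.002,0,0,0],[-0.006,0,0,0],[-0.02,0,0,0],[-0.05,0,0,0],[-0.08,0,0,0],[-0.1,0,0,0],[-0.1,0,0,0],[-0.1,0,0,0]])

```text
t: 16.42
tcp_pos: [0.4488, 0.2905, 0.1888]
tool_rot: [-0.437, 0.553, 0.435, 0.56]
force: [-0.3, -0.7, -0.2]
finger_gap: -0.001
```

Call:
step_arm(commands=[[0,0,0,0],[0,0,0,0],[0,0,0,0],[0,0,0,0]])

```text
t: 16.75
tcp_pos: [0.4482, 0.2903, 0.1876]
tool_rot: [-0.437, 0.554, 0.435, 0.559]
force: [-0.8, -1.5, -0.0]
finger_gap: 0.002
```

```bash
python3 - <<'E'
from h import *
from station import manip
s=telemetry.sense();print(s['t'],s['tcp_pos'],s['force'],abs(s['qd']).max())
b=optics.snapshot("scene");a=cv2.imread("pics/scene0.png")[:,:,::-1].astype(int)
d=np.abs(a-b).max(2)>40; ys,xs=np.where(d[150:,230:]); print("changed px right/below:",len(xs))
cv2.imwrite("pics/s5.png",cv2.resize(b[160:270,150:310,::-1],None,fx=4.5,fy=4.5))
for c,ar in blobs(b,(8,150,120),(22,255,255),4): print(c.round(1),ar)
E
```

```text
16.75 [0.44821488 0.29025017 0.18758185] [-0.83197578 -1.45447726 -0.02756242] 0.005533223476972887
changed px right/below: 27
[249.6 181.9] 14
[209.5 192.7] 18
[263.5 194. ] 18
[221.8 207.6] 20
```

View pics/s5.png

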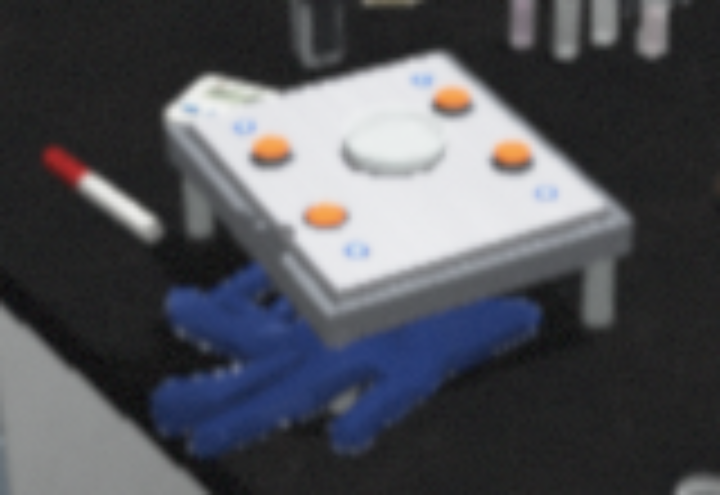

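The plate is level, shim_3 at crop (326,215) sits low, and the other three heads and the dish are where they started. Handing in.

```bash
python3 -c "
from station import manip
print(manip.sign_off())"
```

```text
the job is handed in; nothing more can be done
None
```

The rocking corner was corner_3 (near right). I pressed its shim, shim_3, down flat and handed the job in at about 17 s; sign-off gives no verdict.

- **Finding the corner:** Corners 4, 1 and 2 held firm at 85.1 mm under 7.8, 10.7 and 10.9 N. Corner_3 sank to about 81.4 mm under 5.3 N, and the scene picture showed the opposite corner rising.
- **Pressing the shim:** It slid in at about 4–5 N and came to a stop at 87.7 mm under 8.6 N.
- **A check that disagreed:** The camera shift of the head suggested only 5.0–5.4 mm of travel, close to the 5 mm limit, so I pressed it a second time. The fingertip met nothing at 88.3 mm and stopped firmly at 87.7 mm under 14.7 N, which fits fully flat (head at 88 mm). The image shift did not change after the second press, so I trusted the touch reading.
- **Final look:** The plate is level. The other three shims, the dish and the timer and marker pen look unmoved in the scene camera. The arm is clear at z = 0.188 m, touching nothing.

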